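# Fold the entrance mirror shut and tuck its cover under the lip

### The arm

A 6-joint arm with a two-finger parallel gripper is mounted at the origin on the work surface. World frame = base frame: x ahead of the robot, y to its left, z up, the work surface at z = 0. Lengths are in m, angles in rad, forces in N, time in s.
With the tool pointing down it reaches from about 0.275 to 0.825 m from the base axis. Payload 5.2 kg.
Tool frame: the origin (TCP) lies between the finger pads; the fingertips stand 25 mm ahead of it and the grasp point (between the pads) lies 6 mm ahead of it (ctrl.tcp_to_tips is the distance from the TCP to the fingertips, in m); z points along the fingers, x is the direction in which the jaws open and shut, and the axes are right-handed (so a half turn about z gives the same grasp; the last joint's range is limited). The gripper opens to 93 mm and grips with 3 to 60 N. Pads are 15 mm wide; open, the fingers measure 128 mm over their backs; the gripper's body (75 mm by 188 mm) begins 65 mm behind the grasp point.
Start: joints at [1.036, 0.259, 1.535, -0, 1.348, -0.203], TCP at [0.179, 0.52, 0.244] pointing down, gripper open.
Joint ranges: [-3.14, 3.14], [-0.91, 2.08], [0.19, 2.58], [-1.22, 4.36], [0.22, 2.71], [-3.12, 3.12]. Speed limits (rad/s): [2.57, 2.57, 3.14, 3.14, 3.14, 3.14].

### API

Orientations are given as a unit quaternion [w, x, y, z].
In Python, from rig import ctrl gives the robot as it stands. The module is installed in compiled form; this text tells all that it offers.
- The arm moves only by the tool drive_tool, never from a script. Its argument "motion" is text: rows parted by semicolons, each of 5 numbers parted by spaces: the gripper command: -1 is fully open, 1 is shut, values between are in proportion, then the shift along the world's x, y, z in mm, then the turn about the world's z in rad. A call has 1 to 8 rows; each row is the pose to reach, as a shift and turn from the pose measured when the call began; what a row does not reach only later rows make up. A row lasts 1/12 s, in which the tool goes at most 41.7 mm and 7.16 degrees, less where a joint would pass 70% of its speed; a pose out of reach is approached as far as the arm can. A call with a gripper value outside its range is refused whole. The fingers move at their own pace and stop on an object; the grip force is fixed at half the most. Time passes only in rows, so rows that repeat a pose let the fingers close. It gives the time, the measured TCP pose, the force and the opening at its end, in the units of the state.
- ctrl.observe(): the state, without advancing time (a new reading comes with each control period).
- ctrl.capture(name): name is "side" or "top" or "wrist"; returns a dict with "img" (480x640x3 uint8, red, green, blue), "range_z" (480x640 float32, m along the optical axis (not along the pixel's ray), 0 where there is no reading), "fovy" (degrees; the focal length in pixels is half the picture's height over the tangent of half this angle, whatever the lens; pixels are square), "cx", "cy" (the principal point, pixels), "T" (4x4, takes a point from camera to world coordinates); the wrist camera has in their place "mount" (4x4, takes a point from camera to tool coordinates, whose origin is the TCP and whose axes are the tool frame's). Camera axes: x right, y down, z forward; pixel columns grow to the right and rows downward; lengths in m; the calibration is good to about 2 mm. A picture is of the moment at which its call begins: read the wrist's pose just before it.
- ctrl.finish_job(): hands the job in, once; it reports no verdict.
The state is a dict: "time_s": time; "qpos": joint angles; "qvel": joint speeds; "tau": joint torques, N m; "ee_pos": TCP position; "tool_rot": TCP orientation; "ft_force": force on the tool from outside, world axes, zero at the start; "torque": the same for the moment, N m; "grip_width": finger opening in m.
Only numpy, scipy, OpenCV 4.12 (cv2) and the standard library are available. Lean on these libraries where they do the work, as an engineer would, in place of code of your own. Each camera call takes 0.05 s, during which the arm holds its last target.

### The job

The little folding mirror on the cabinet is standing open: with your fingertips only, fold its sprung cover over and press it down flat on its base, then, keeping it down, push the cover along by the white ridge on its back until its front edge is tucked as far as it goes beneath the orange lip, so that it stays shut when you let go. Do not take the cover between the fingers, and leave the other things on the cabinet where they are. Finish with your hand clear.

Things in the scene. Friction and masses are not known exactly. Their poses are not given: they have to be found in the camera images.
- mirror: Dark base of the folding mirror, screwed down: 140 (x) x 130 (y) x 12 mm high. Origin: centre of its underside, on the cabinet top; z up. The hinge line runs along its y axis at x = -58 mm, 18 mm above the cabinet top, on the robot's side; the orange lip is at the +x end, which points away from the robot within about 30 degrees.
- fold (a joint): Hinge angle of the teal cover, rad: 0 = flat on the base, pointing to the lip; 1.57 = upright; 2.15 = stop, leaning back from the lip. Starts at 1.75 to 2.05. Sprung open: about 1 N at the ridge holds it flat; let go untucked, it swings up again. Its glass face looks towards the lip when open; its back carries the ridge.
- cover (a joint): How far the cover has slid along its own plane away from the hinge, m: 0 = drawn in (starts at 0 to 0.003), 0.015 = stop, fully tucked. Moves at about 2.5 N and stays where left, but a finger pressing hard may drag it, so lift straight up at the end. Slid out more than 7 mm before it is flat, it lands on top of the lip instead of going under.
- ridge (a point): Middle of the top of the ridge's hinge-side face, the place to push. White ridge on the cover's back, 90 mm wide along the hinge, 14 mm deep, 7 mm high; its pushing face is 70 mm from the hinge line when the cover is drawn in; its top is 28 mm above the cabinet top when flat. Moves with the cover; x points to the free edge, z out of the cover's back.
- cover_edge (a point): Middle of the cover's free edge, at half its thickness. The cover plate is 110 mm wide along the hinge and 6 mm thick, centred on the hinge height (its back is 21 mm above the cabinet top when flat), and reaches from 12 to 100 mm from the hinge line when drawn in. Moves with the cover.
- lip (a point): Lower corner of the orange retaining lip's overhang, in the middle, where the cover's edge goes in: 107 mm from the hinge line, 23.5 mm above the cabinet top. Lip fixed to the base, 60 mm wide, 3.5 mm thick (top 27 mm above the cabinet top), 19 mm deep, a post behind it. Fully tucked, the cover's edge is 8 mm beneath it.
- daruma: Red ceramic figurine, 66 mm across, 67 mm tall; origin: centre of its foot. Bystander.
- clamp: Small steel spring clamp lying down, 60 x 25 x 30 mm; origin: centre of its underside. Bystander.
- bowl: Clear glass bowl, empty, 110 mm across, 50 mm high; origin: centre of its underside. Bystander.
- tin: Blue shoe polish tin, 76 mm across, 22 mm high; origin: centre of its underside. Bystander.
- shoehorn: Lime green plastic shoe horn lying flat, 190 mm long along its x, 40 mm wide, 10 mm high; origin: underside near its middle. Bystander.

How it is judged:
By the outcome, as a careful person would: the job done as asked, in the order asked, and still so for the second after the job is handed in, with the robot touching nothing.
It also fails if it takes over 38 s, if anything falls off the work surface, if the arm or the gripper's body presses on something with over 40 N, if the wrist force passes 120 N, or if a joint passes its speed limit or range.

## Working session

There is one attempt and no reset: what is moved stays moved. The work goes in short steps, Python scripts to look and compute and a tool call to move; the robot and the scene stay as the last step left them, time stands still between calls to the robot, and variables do not carry over. Pictures are saved under pics/ and viewed, and the job is handed in when it is done.

Besides the shell and the picture viewer there is one more tool, called after "Call:" by a JSON object that holds its "op" and its "data". drive_tool: Moves the arm, as the interface text tells. Its arguments: {"type":"object","properties":{"motion":{"type":"string"}},"required":["motion"]}

```bash
mkdir -p pics
cat > h.py <<'E'
import numpy as np, cv2
from rig import ctrl
def cap(n,f):
    s=ctrl.observe(); c=ctrl.capture(n)
    cv2.imwrite(f'pics/{f}.png',c['img'][:,:,::-1]); 
    d={k:c[k] for k in c if k!='img'}; d['s_pos']=s['ee_pos'];d['s_rot']=s['tool_rot']
    np.savez(f'pics/{f}.npz',img=c['img'],**d); return c
def world(f):
    c=np.load(f'pics/{f}.npz'); 
    fl=240/np.tan(np.radians(float(c['fovy']))/2)
    z=c['range_z']; v,u=np.mgrid[0:480,0:640]
    p=np.stack([(u-c['cx'])/fl*z,(v-c['cy'])/fl*z,z],-1)
    if 'T' in c: T=c['T']
    else:
        from scipy.spatial.transform import Rotation as R
        q=c['s_rot'];W=np.eye(4);W[:3,:3]=R.from_quat([q[1],q[2],q[3],q[0]]).as_matrix();W[:3,3]=c['s_pos'];T=W@c['mount']
    w=p@T[:3,:3].T+T[:3,3]; w[z==0]=np.nan
    return w,c['img']
E
python3 - <<'E'
from h import *
print(ctrl.observe())
cap('top','top1');cap('side','side1')
E
```

```text
{'time_s': 0.0, 'qpos': array([ 1.03618917e+00,  2.59330667e-01,  1.53607269e+00, -1.21116692e-05,
        1.34801917e+00, -2.02809949e-01]), 'qvel': array([ 1.63178473e-04, -4.62857359e-04,  8.76022447e-05, -3.06476768e-04,
       -2.91325143e-04,  1.51775094e-03]), 'tau': array([-1.29562035e-03, -4.37301815e+01, -2.84002107e+01,  7.17329630e-02,
        4.12823784e-02, -1.16118417e-04]), 'ee_pos': array([0.17888152, 0.51956104, 0.24282849]), 'tool_rot': array([ 3.75707723e-04,  8.14168008e-01,  5.80628641e-01, -8.34260506e-04]), 'ft_force': array([-0.41371628,  0.19691043,  0.40480918]), 'torque': array([0.01374645, 0.00716177, 0.00202201]), 'grip_width': 0.0930097042006951}
```

View pics/top1.png

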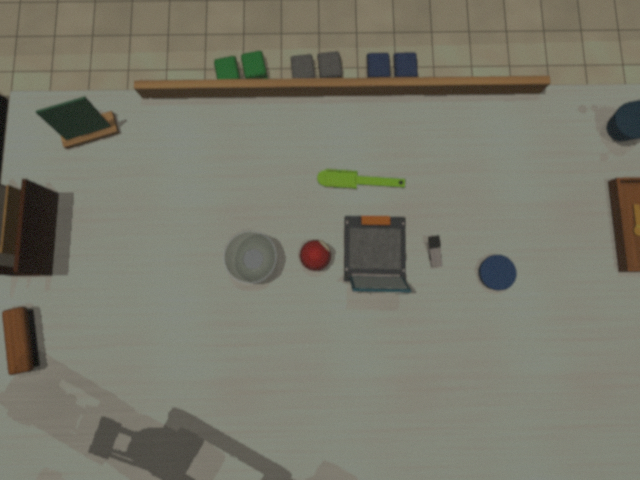

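View pics/side1.png

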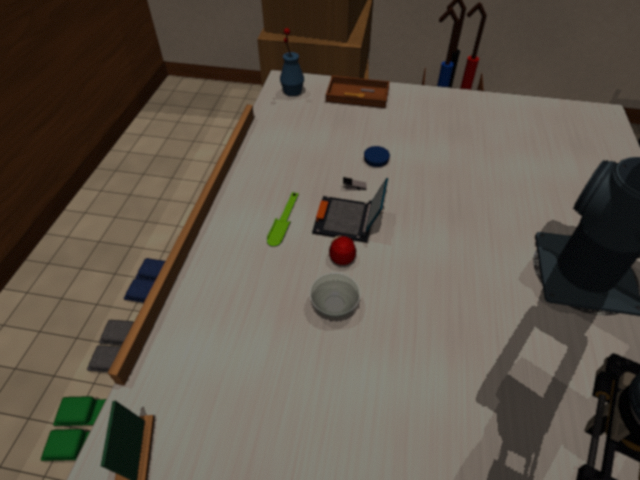

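The top view shows the mirror base spanning about u 345–406, v 216–292. The orange lip is at (376,220), the daruma at (315,255) and the clamp at (434,251).

Run:
```python
from h import *
w,im=world('top1')
cv2.imwrite('pics/top1c.png',cv2.resize(im[200:305,290:450,::-1],None,fx=5,fy=5,interpolation=cv2.INTER_CUBIC))
for u,v in [(376,220),(364,220),(388,220),(375,240),(350,280),(403,240),(380,282),(353,290),(408,290),(315,255),(434,251),(500,350)]: print(u,v,w[v,u].round(4))
hs=cv2.cvtColor(im,cv2.COLOR_RGB2HSV)
m=(hs[...,0]>5)&(hs[...,0]<20)&(hs[...,1]>170)&(hs[...,2]>100); m[:200]=0;m[240:]=0;m[:,:340]=0;m[:,420:]=0
v,u=np.nonzero(m);print(u.min(),u.max(),v.min(),v.max()); p=w[m];print(np.nanmedian(p,0)); print(cv2.minAreaRect(p[:,:2].astype(np.float32)*1000))
```

```text
376 220 [ 0.635  -0.0658  0.0286]
364 220 [ 0.6356 -0.0407  0.0275]
388 220 [ 0.6346 -0.0909  0.0289]
375 240 [ 0.5948 -0.0642  0.0133]
350 280 [ 0.5083 -0.0056  0.064 ]
403 240 [ 0.5937 -0.1232  0.0152]
380 282 [ 0.5027 -0.0625  0.0806]
353 290 [ 0.4869 -0.0072  0.1153]
408 290 [ 0.4854 -0.1087  0.1177]
315 255 [0.5585 0.0628 0.0678]
434 251 [ 0.5689 -0.1865  0.0193]
500 350 [ 0.3632 -0.3166  0.0012]
362 389 217 224
[ 0.63474418 -0.06371437  0.02820765]
((634.0348510742188, -64.72069549560547), (56.91391372680664, 11.337392807006836), 83.77283477783203)
```

View pics/top1c.png

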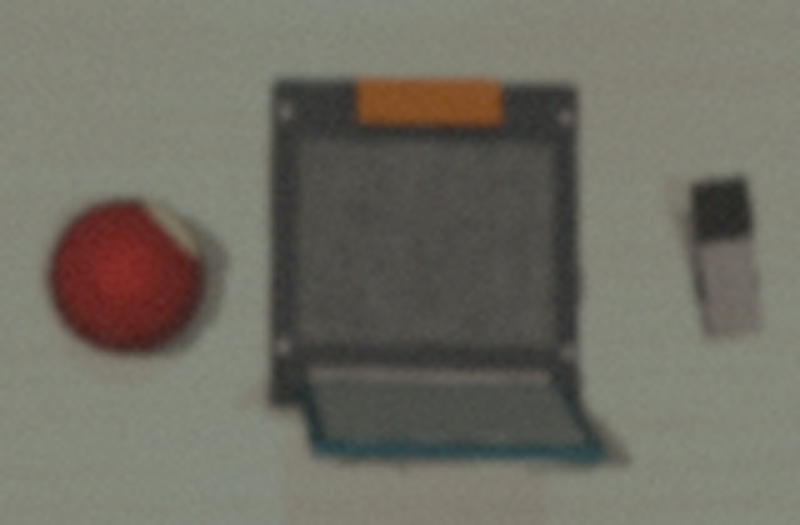

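Run:
```python
from h import *
w,im=world('top1')
# glass plane
v,u=np.mgrid[276:287,358:402]; p=w[v,u].reshape(-1,3); p=p[~np.isnan(p).any(1)]
c=np.median(p,0); 
for _ in range(3):
    U,S,V=np.linalg.svd(p-p.mean(0)); n=V[2]; d=(p-p.mean(0))@n; p=p[abs(d)<.003]
n*=np.sign(n[0]);print('glass',p.mean(0),n,'theta',np.pi/2-np.arctan2(n[2],n[0])*-1,np.arctan2(n[1],n[0]),len(p))
# base extents from table-height points at base z ~.012 
m=(im.sum(-1)<240); m[:205]=0;m[300:]=0;m[:,335:420]&=True;m[:,:338]=0;m[:,415:]=0
cnt=max(cv2.findContours(m.astype(np.uint8),0,1)[0],key=cv2.contourArea)
print(cv2.minAreaRect(cnt))
for (a,b) in [(344.6,216.2),(405.2,217.8),(344.6,279.5),(405.6,279)]:
    # intersect with z=.012
    c=np.load('pics/top1.npz');fl=240/np.tan(np.radians(float(c['fovy']))/2);T=c['T']
    r=T[:3,:3]@np.array([(a-c['cx'])/fl,(b-c['cy'])/fl,1]);print((T[:3,3]+r*(0.012-T[2,3])/r[2]).round(4))
w2,im2=world('side1')
cv2.imwrite('pics/side1c.png',cv2.resize(im2[165:265,300:400,::-1],None,fx=6,fy=6,interpolation=cv2.INTER_CUBIC))
for u,v in [(322,210),(319,214),(385,185),(377,215),(371,229),(380,205),(376,220)]: print(u,v,w2[v,u].round(4))
```

```text
glass [ 0.50510637 -0.06228431  0.07347092] [ 0.94272968 -0.03263785  0.33195712] theta 1.9093615021049288 -0.034606756197890054 476
((377.5, 254.0), (76.0, 67.0), 90.0)
[ 0.6474 -0.0011  0.012 ]
[ 0.6421 -0.1306  0.012 ]
[0.5124 0.002  0.012 ]
[ 0.5117 -0.1257  0.012 ]
322 210 [ 0.6341 -0.0582  0.0291]
319 214 [ 0.6391 -0.0441  0.0281]
385 185 [ 0.4864 -0.0836  0.1162]
377 215 [ 0.495  -0.0028  0.0944]
371 229 [ 0.506  -0.0409  0.0025]
380 205 [ 0.4914 -0.0226  0.1081]
376 220 [ 4.97e-01 -7.61e-02  2.00e-04]
```

View pics/side1c.png

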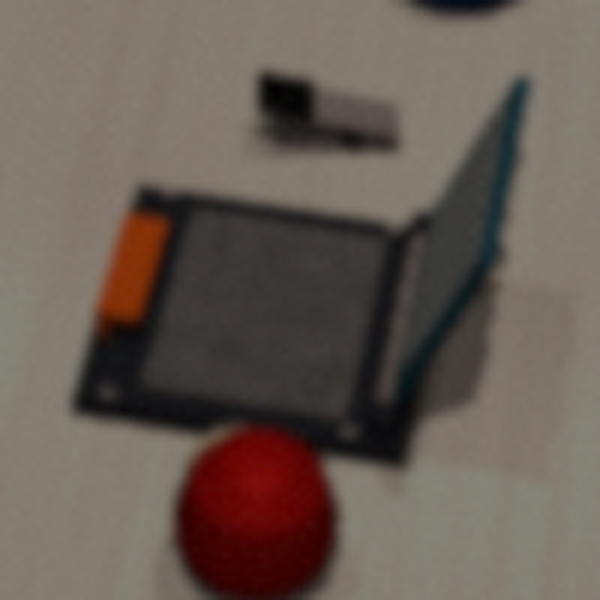

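The glass-plane fit gives a fold of about 1.91 rad and a mirror yaw of about -0.03. The hinge is near (0.517, -0.062). The side view agrees: lip at (322,210), cover edge z 0.116. I'll move in behind the cover with the fingers shut.

Call:
{"op": "drive_tool", "data": {"motion": "1 16 -36 0 0.1; 1 32 -72 0 0.2; 1 48 -108 0 0.3; 1 64 -144 0 0.3; 1 80 -180 0 0.3; 1 96 -216 0 0.3; 1 112 -252 0 0.3; 1 128 -288 0 0.3"}}

```text
time_s: 0.77
ee_pos: [0.3068, 0.2299, 0.2428]
tool_rot: [0.0, 0.718, 0.696, -0.001]
ft_force: [1.4, 0.2, 1.0]
grip_width: 0.0441
```

Call:
{"op": "drive_tool", "data": {"motion": "1 16 -36 0 0; 1 32 -72 0 0; 1 48 -108 0 0; 1 64 -144 0 0; 1 80 -180 0 0; 1 96 -216 0 0; 1 112 -252 0 0; 1 128 -290 0 0"}}

```text
time_s: 1.43
ee_pos: [0.4349, -0.0619, 0.2426]
tool_rot: [0.0, 0.718, 0.696, -0.001]
ft_force: [1.0, 0.9, 0.7]
grip_width: 0.0002
```

Run:
```python
from h import *
cap('wrist','w1'); s=ctrl.observe();print(s['grip_width'],s['ee_pos'],ctrl.tcp_to_tips)
w,im=world('w1')
```

```text
0.00040012581081074345 [ 0.43837985 -0.06876331  0.24271906] 0.025
```

View pics/w1.png

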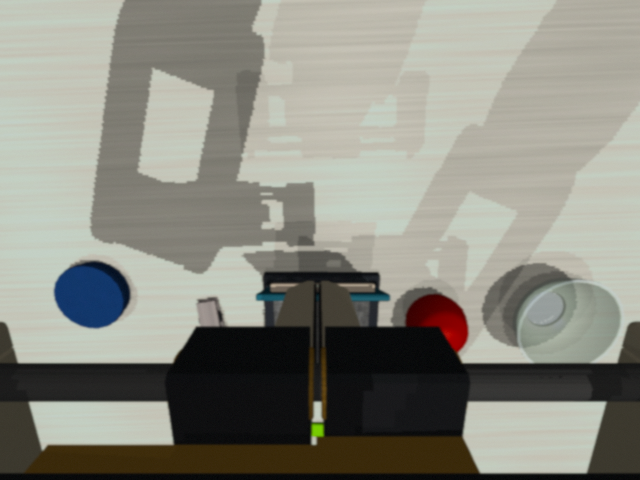

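Call:
{"op": "drive_tool", "data": {"motion": "1 -2 6 -36 0; 1 -2 6 -72 0; 1 -2 6 -108 0; 1 -2 6 -144 0; 1 -2 6 -144 0"}}

```text
time_s: 1.9
ee_pos: [0.4315, -0.0608, 0.0931]
tool_rot: [-0.003, 0.719, 0.695, -0.004]
ft_force: [-0.6, 0.5, -0.3]
grip_width: 0.0004
```

Run:
```python
from h import *
cap('side','s2'); s=ctrl.observe();print(s['ee_pos'],s['ft_force'])
w,im=world('s2')
cv2.imwrite('pics/s2c.png',cv2.resize(im[120:270,290:440,::-1],None,fx=4,fy=4,interpolation=cv2.INTER_CUBIC))
```

```text
[ 0.43335539 -0.06145186  0.09602334] [0.54993249 0.6293889  0.44477509]
```

View pics/s2c.png

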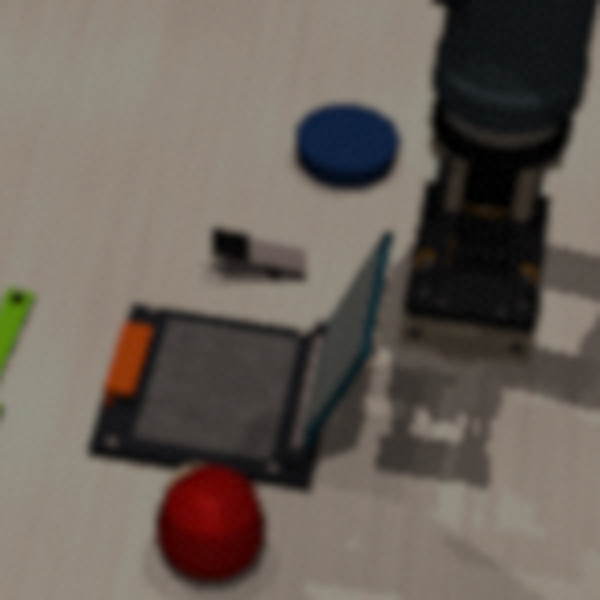

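Run:
```python
from h import *
c=np.load('pics/s2.npz');fl=240/np.tan(np.radians(float(c['fovy']))/2);T=np.linalg.inv(c['T']);print(c['T'][:3,3],c['T'][:3,2])
for P in [(.433,-.061,.071),(.433,-.061,.096),(.433,-.061,.155),(.433,.033,.155),(.433,-.061,.25)]:
    q=T[:3,:3]@np.array(P)+T[:3,3]; u,v=c['cx']+fl*q[0]/q[2],c['cy']+fl*q[1]/q[2]; print(P,u,v,'crop',(u-290)*4,(v-120)*4)
w,im=world('s2')
for cu,cv in [(470,345),(430,345),(510,345),(470,320),(470,290),(470,220)]:
    print(cu,cv,w[120+cv//4,290+cu//4].round(3))
```

```text
[0.48375519 0.75125598 0.87091763] [ 0.11421164 -0.65141589 -0.75007536]
(0.433, -0.061, 0.071) 404.3850031248363 207.94930900561644 crop 457.54001249934527 351.79723602246577
(0.433, -0.061, 0.096) 405.78450543542874 200.5172944688332 crop 463.13802174171497 322.0691778753328
(0.433, -0.061, 0.155) 409.2835928866986 181.93549677797768 crop 477.13437154679445 247.7419871119107
(0.433, 0.033, 0.155) 406.6081174581409 211.12538954223098 crop 466.4324698325636 364.5015581689239
(0.433, -0.061, 0.25) 415.5757255894373 148.52131706552848 crop 502.3029023577492 114.08526826211391
470 345 [0.434 0.024 0.162]
430 345 [0.455 0.025 0.158]
510 345 [0.413 0.024 0.165]
470 320 [0.437 0.035 0.189]
470 290 [0.439 0.018 0.197]
470 220 [ 0.442 -0.038  0.194]
```

Call:
{"op": "drive_tool", "data": {"motion": "1 12 0 0 0; 1 24 0 0 0; 1 34 0 0 0; 1 42 0 0 0; 1 50 0 0 0; 1 58 -1 0 0; 1 64 -1 0 0; 1 68 -1 0 0"}}

```text
time_s: 2.62
ee_pos: [0.5023, -0.0625, 0.0963]
tool_rot: [-0.001, 0.719, 0.695, -0.003]
ft_force: [-1.1, 1.0, 1.3]
grip_width: 0.0005
```

Run:
```python
from h import *
cap('side','s3'); s=ctrl.observe();print(s['ee_pos'],s['ft_force'])
w,im=world('s3')
cv2.imwrite('pics/s3c.png',cv2.resize(im[120:270,290:440,::-1],None,fx=4,fy=4,interpolation=cv2.INTER_CUBIC))
```

```text
[ 0.50269924 -0.06262404  0.09621742] [0.2229683  0.01695108 0.09434344]
```

View pics/s3c.png

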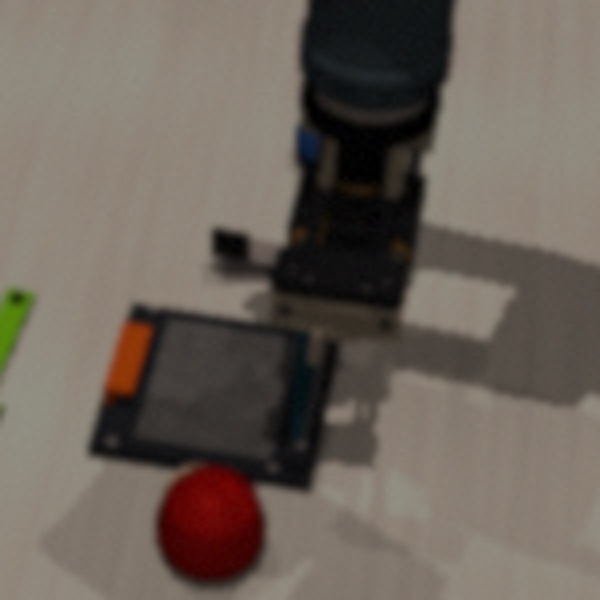

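Call:
{"op": "drive_tool", "data": {"motion": "1 9 0 0 0; 1 17 0 0 0; 1 25 -1 -1 0; 1 33 -1 -3 0; 1 40 -1 -6 0; 1 45 -1 -11 0; 1 51 -1 -16 0; 1 55 -1 -22 0"}}

```text
time_s: 3.33
ee_pos: [0.5587, -0.0638, 0.0738]
tool_rot: [-0.0, 0.719, 0.695, -0.003]
ft_force: [0.1, -0.8, 1.4]
grip_width: 0.0007
```

Run:
```python
from h import *
cap('side','s4'); cap('wrist','w4');s=ctrl.observe();print(s['ee_pos'],s['ft_force'])
a=cv2.imread('pics/s4.png')[120:270,290:440];b=cv2.imread('pics/w4.png')
cv2.imwrite('pics/s4c.png',np.hstack([cv2.resize(a,(400,400),interpolation=cv2.INTER_CUBIC),cv2.resize(b[180:480,170:470],(400,400))]))
```

```text
[ 0.55788922 -0.0635339   0.07296925] [-0.21201722  1.04597841  1.16516486]
```

View pics/s4c.png

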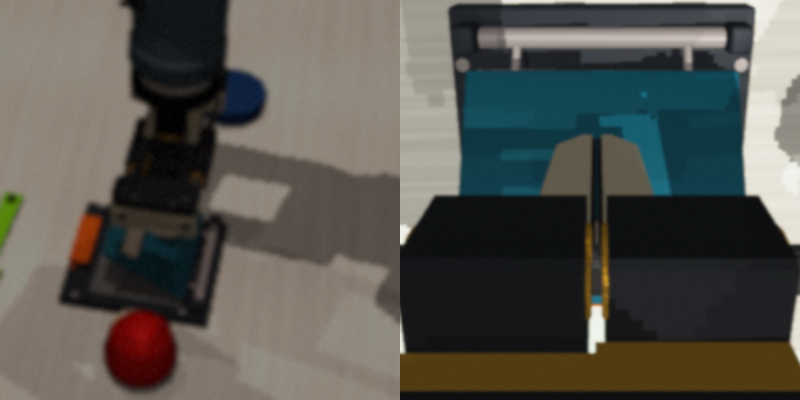

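Call:
{"op": "drive_tool", "data": {"motion": "1 2 0 -4 0; 1 4 0 -8 0; 1 6 0 -13 0; 1 7 0 -18 0; 1 8 0 -23 0; 1 8 0 -27 0; 1 8 0 -28 0; 1 8 0 -28 0"}}

```text
time_s: 4.1
ee_pos: [0.5663, -0.0637, 0.0456]
tool_rot: [-0.001, 0.719, 0.695, -0.003]
ft_force: [-2.0, 0.0, 8.6]
grip_width: 0.0006
```

Run:
```python
from h import *
cap('side','s5'); cap('wrist','w5');s=ctrl.observe();print(s['ee_pos'],s['ft_force'])
a=cv2.imread('pics/s5.png')[120:270,290:440];b=cv2.imread('pics/w5.png')
cv2.imwrite('pics/s5c.png',np.hstack([cv2.resize(a,(400,400),interpolation=cv2.INTER_CUBIC),cv2.resize(b[180:480,170:470],(400,400))]))
w,_=world('s5')
```

```text
[ 0.5663151  -0.06370759  0.04569472] [-0.65447511  0.14072366  7.31557537]
```

View pics/s5c.png

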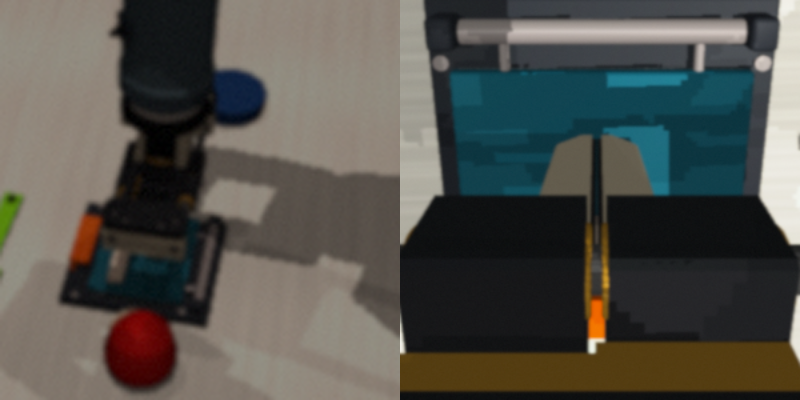

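Call:
{"op": "drive_tool", "data": {"motion": "1 3 0 -0.5 0; 1 6 0 -0.5 0; 1 9 0 -0.5 0; 1 12 0 -0.5 0; 1 12 0 -0.5 0"}}

```text
time_s: 4.62
ee_pos: [0.5787, -0.064, 0.0457]
tool_rot: [-0.0, 0.719, 0.695, -0.003]
ft_force: [-0.9, -0.8, 5.4]
grip_width: 0.0005
```

Run:
```python
from h import *
cap('side','s6'); cap('wrist','w6');s=ctrl.observe();print(s['ee_pos'],s['ft_force'])
a=cv2.imread('pics/s6.png')[170:250,300:380];b=cv2.imread('pics/w6.png')
cv2.imwrite('pics/s6c.png',np.hstack([cv2.resize(a,(400,400),interpolation=cv2.INTER_CUBIC),cv2.resize(b[180:480,170:470],(400,400))]))
```

```text
[ 0.57871063 -0.06399164  0.04573845] [-0.33433799 -0.36967995  6.02569273]
```

View pics/s6c.png

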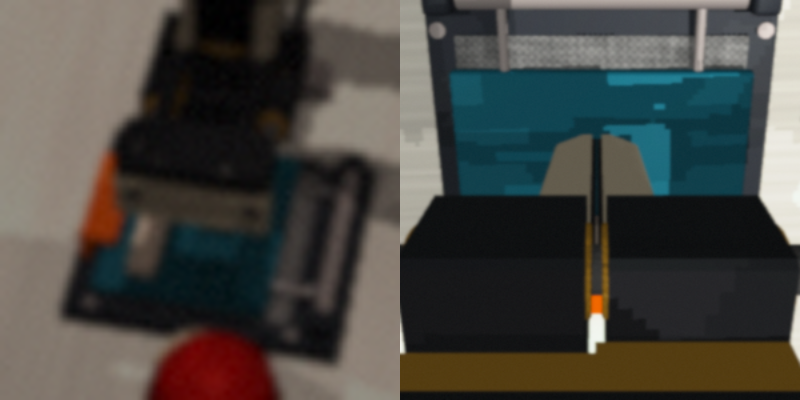

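Call:
{"op": "drive_tool", "data": {"motion": "1 0 0 -0.1 0; 1 3 0 -0.1 0; 1 6 0 -0.1 0; 1 9 0 -0.1 0; 1 12 0 -0.1 0; 1 14 0 -0.1 0; 1 14 0 -0.1 0"}}

```text
time_s: 5.3
ee_pos: [0.5919, -0.0637, 0.0454]
tool_rot: [-0.001, 0.719, 0.695, -0.004]
ft_force: [-3.5, 0.2, 6.3]
grip_width: 0.0005
```

Run:
```python
from h import *
cap('side','s7'); cap('wrist','w7');s=ctrl.observe();print(s['ee_pos'],s['ft_force'])
a=cv2.imread('pics/s7.png')[170:250,300:380];b=cv2.imread('pics/w7.png')
cv2.imwrite('pics/s7c.png',np.hstack([cv2.resize(a,(400,400),interpolation=cv2.INTER_CUBIC),cv2.resize(b[180:480,170:470],(400,400))]))
```

```text
[ 0.59184582 -0.06366954  0.04539885] [-2.99006488  0.09566308  5.32443191]
```

View pics/s7c.png

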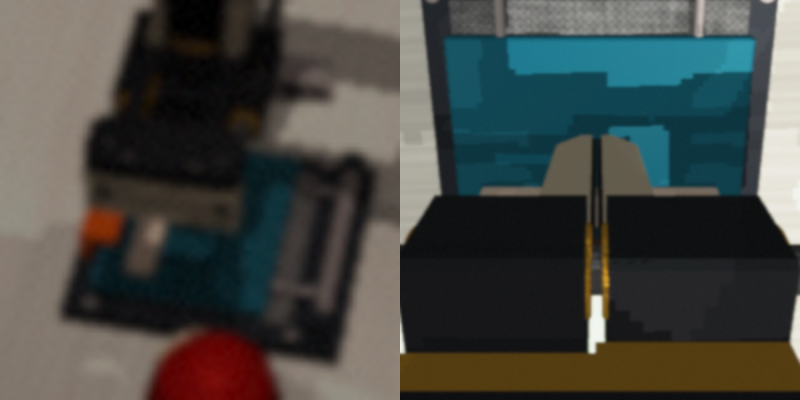

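Call:
{"op": "drive_tool", "data": {"motion": "1 2 0 0 0; 1 4 0 0 0; 1 5 0 0 0; 1 6 0 0 0; 1 6 0 0 0"}}

```text
time_s: 5.82
ee_pos: [0.5951, -0.0633, 0.0448]
tool_rot: [-0.003, 0.719, 0.695, -0.005]
ft_force: [-8.0, -0.3, 8.8]
grip_width: 0.0005
```

Run:
```python
from h import *
cap('side','s8'); cap('wrist','w8');s=ctrl.observe();print(s['ee_pos'],s['ft_force'])
a=cv2.imread('pics/s8.png')[170:250,300:380];b=cv2.imread('pics/w8.png')
cv2.imwrite('pics/s8c.png',np.hstack([cv2.resize(a,(400,400),interpolation=cv2.INTER_CUBIC),cv2.resize(b[180:480,170:470],(400,400))]))
```

```text
[ 0.5951229  -0.06333869  0.04483996] [-8.4188368  -0.70935886  8.27561286]
```

View pics/s8c.png

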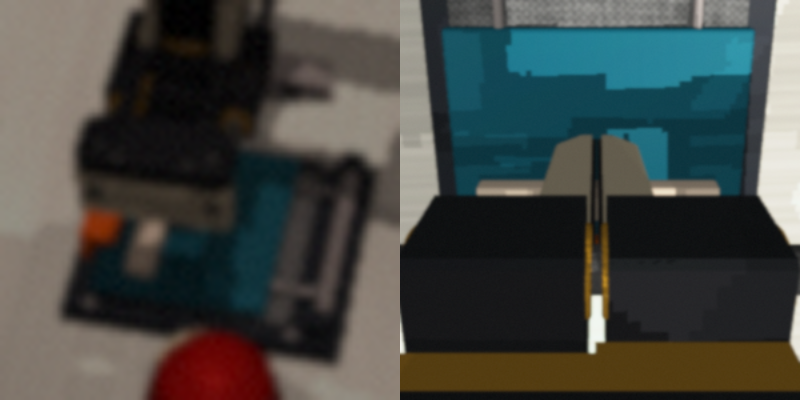

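Call:
{"op": "drive_tool", "data": {"motion": "1 3 0 0 0; 1 5 0 0 0; 1 5 0 0 0; 1 5 0 0 0"}}

```text
time_s: 6.25
ee_pos: [0.5956, -0.0631, 0.0441]
tool_rot: [-0.007, 0.719, 0.695, -0.009]
ft_force: [-12.8, -1.9, 11.3]
grip_width: 0.0006
```

The finger is against the ridge and at the stop: x stays put while Fx rises to -12.8 N. I'll lift straight up.

Call:
{"op": "drive_tool", "data": {"motion": "1 0 0 2 0; 1 0 0 5 0; 1 0 0 10 0; 1 0 0 25 0; 1 0 0 50 0; 1 0 0 85 0; 1 0 0 120 0; 1 0 0 150 0"}}

```text
time_s: 6.92
ee_pos: [0.596, -0.0629, 0.1963]
tool_rot: [-0.007, 0.719, 0.695, -0.008]
ft_force: [0.5, -0.5, -0.4]
grip_width: 0.0006
```

Call:
{"op": "drive_tool", "data": {"motion": "1 -30 0 10 0; 1 -65 0 20 0; 1 -100 0 30 0; 1 -140 0 40 0; 1 -180 0 40 0; 1 -180 0 40 0; 1 -180 0 40 0"}}

```text
time_s: 7.5
ee_pos: [0.4146, -0.0624, 0.2368]
tool_rot: [-0.006, 0.719, 0.695, -0.008]
ft_force: [0.7, -0.5, -0.2]
grip_width: 0.0009
```

Run:
```python
from h import *
cap('top','t9');cap('side','s9');s=ctrl.observe();print(s['time_s'],s['ee_pos'],s['ft_force'])
a=cv2.imread('pics/s9.png')[165:265,300:400];b=cv2.imread('pics/t9.png')[205:305,325:425]
cv2.imwrite('pics/c9.png',np.hstack([cv2.resize(a,(400,400),interpolation=cv2.INTER_CUBIC),cv2.resize(b,(400,400),interpolation=cv2.INTER_CUBIC)]))
cv2.imwrite('pics/c9b.png',np.hstack([cv2.resize(cv2.imread(f'pics/{n}.png')[150:310,200:530],(400,194)) for n in('top1','t9')]))
```

```text
7.6 [ 0.41704317 -0.06308719  0.23687165] [-0.68544842 -0.57812377 -0.39277756]
```

View pics/c9.png

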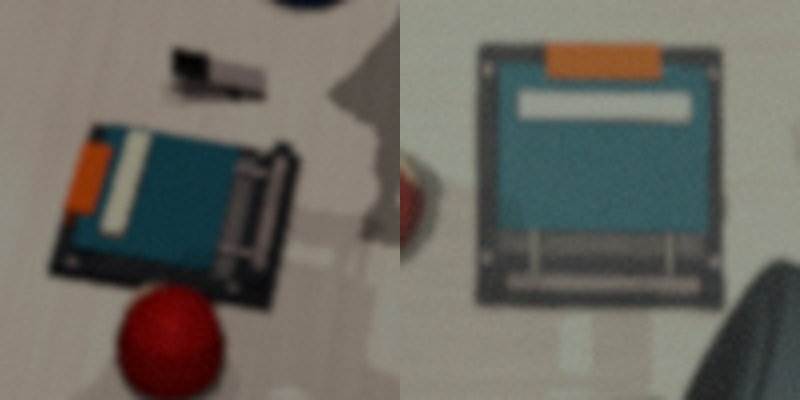

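View pics/c9b.png

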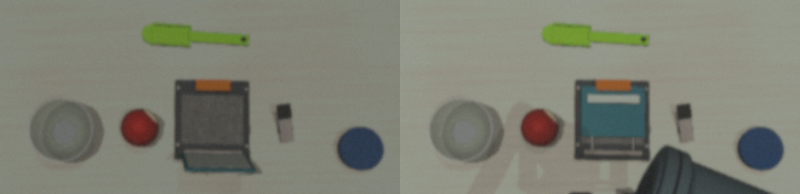

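```bash
python3 -c "
from rig import ctrl
print(ctrl.finish_job())"
```

```text
the job is handed in; nothing more can be done
None
```

The mirror is folded shut. The cover lies flat with its front edge tucked under the orange lip, and it stayed shut after I let go. I handed the job in at about 7.6 s of the 38 s allowed.

**How it went:** With the fingers shut, I swung the cover over from behind and pressed it flat at about 7 N. I then pushed it forward until it reached its stop. There the fingers stayed at x = 0.596 m while the push force rose to about 13 N. I lifted straight up and backed away, so the hand is clear and the force reading is near zero.

**Last checks:**
- **Slide:** in the final pictures it measures about 14–15 mm of the 15 mm travel, with roughly 8 mm of the edge under the lip.
- **Bystanders:** the daruma, clamp, bowl, tin and shoehorn look unmoved compared with the first picture.

**One deviation:** for about the first 12 mm of the slide, the cover moved by friction under the pressing fingertips, not by the ridge. It was already flat by then. The final push to the stop was against the ridge, as asked.

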